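# Open the tall canister's push-and-turn cap and set it on the bat

### The job

Open the taller of the two canisters: press its sprung cap down against the catch, turn it anticlockwise until it stops, and lift it straight off. Set the cap down, plug side down, on the middle of the round wooden bat. Leave the shorter canister shut and do not touch it, and do not knock the loose cutter, tape roll or wooden rib about.

Things in the scene. Friction and masses are not known exactly. Their poses are not given: they have to be found in the camera images.
- tall_canister: The canister to open: round grey metal, 100 mm diameter, fixed to the table by a 120 mm foot flange. Origin at the centre of its underside, z up. Its x axis (both ways) points at two upright ribs on its wall and, above them, two slots in the mouth flange through which the cap's lugs come out.
- tall_mouth (a point): Centre of the tall canister's mouth flange top, 130 mm above the table. A 6 mm catch under it blocks turning: press the cap down 8 mm (bottoms at 10 mm), keep it pressed and turn it 1.22 rad anticlockwise, seen from above, until it meets a stop with the bar in line with the ribs (at most 0.1 rad more). Then lift straight; the plug is clear 10 mm above its locked height.
- cap_bar (a point): Centre of the grip bar on the tall canister's loose aluminium cap (about 150 g). Bar 64 mm long (along this point's x), 14 mm wide (y), 24 mm high; it stands on a disc 95 mm in diameter, 8 mm thick, whose top is 12 mm below this point. Locked at the start: its x axis stands 1.22 rad (70 deg) clockwise, seen from above, of the canister's x axis.
- cap_plug (a point): Centre of the cap's flat underside, 40 mm below the bar's centre: lower end of a plug 45 mm in diameter and 20 mm long under the disc, with two lugs along the bar's direction, 68 mm over both.
- seal_ring (a joint): Height (m) of the black sprung ring round the tall canister's neck, that pushes the cap up: 0 with the cap locked (5.4 N), -0.008 with the cap pressed 8 mm (12.6 N), about +0.004 when the cap is turned free and let up, +0.006 with the cap off.
- short_canister: The canister to leave alone: same shape and same cap, but lower (mouth flange 75 mm above the table, top of its bar 117 mm above the table; the tall one's is at 172 mm). Origin at the centre of its underside.
- bat_top (a point): Centre of the top face of the round wooden bat (a flat disc 160 mm in diameter, 12 mm thick, fixed to the table), z up.
- round_cutter: Loose bystander: metal ring cutter, 66 mm in diameter, 35 mm high. Origin at the centre of its underside.
- tape_roll: Loose bystander: roll of masking tape, 96 mm in diameter, 24 mm high, lying flat. Origin at the centre of its underside.
- wooden_rib: Loose bystander: flat kidney-shaped piece of wood, 49 x 99 x 8 mm. Origin at the centre of its underside.
Things that resemble listed ones, but are neither listed nor needed, are in the scene too. Of the things that look like the part that bears bat_top, the larger one is meant.

How it is judged (in metres and radians):
On the way, in this order (a step that is already met when the one before it is completed fails the run):
1. the cap is pressed down at least 5 mm while still turned to its locked position (value of joint seal_ring below -0.005 m and angle between the x axis of cap_bar and the x axis of tall_canister, either way round above 0.95 rad and horizontal distance between cap_bar and tall_canister below 0.008 m).
2. the cap has been turned free (within 0.3 rad of the slots) while it is still in the tall canister's mouth (angle between the x axis of cap_bar and the x axis of tall_canister, either way round below 0.3 rad and horizontal distance between cap_bar and tall_canister below 0.008 m and z of cap_bar in the frame of tall_canister below 0.168 m), for 0.1 s.
3. the cap stands plug down on the bat (horizontal distance between cap_bar and bat_top below 0.04 m and z of cap_bar in the frame of bat_top below 0.045 m), for 0.2 s.
At the end, for the whole second after the job is handed in: The tall canister's cap rests plug side down on the bat, upright within 0.15 rad, its centre within 40 mm of the bat's centre and its plug on the bat's top (height within 5 mm); the cutter, tape roll and wooden rib are within 30 mm of where they stood (all of step 3 and z of cap_bar in the frame of bat_top above 0.035 m and angle between cap_bar's own z axis and vertical below 0.15 rad and distance of each of round_cutter, tape_roll, wooden_rib from where it was at the start of the episode below 0.03 m); the robot touches nothing.
It fails at once if the short canister is touched (over 2 N) (contact force between any of the arm, the fingers, cap and short_canister above 2 N).
It fails at once if the cutter, tape roll or wooden rib is knocked over 30 mm from its place (distance of any of round_cutter, tape_roll, wooden_rib from where it was at the start of the episode above 0.03 m).
It also fails if it takes over 58 s, if anything falls off the work surface, if the arm or the gripper's body presses on something with over 40 N, if the wrist force passes 120 N, or if a joint passes its speed limit or range.

### The arm

A 6-joint arm with a two-finger parallel gripper is mounted at the origin on a cart in front of the work surface, level with it; the furniture and walls round the work are solid. World frame = base frame: x ahead of the robot, y to its left, z up, the work surface at z = 0. Lengths are in mm, angles in rad, forces in N, time in s.
With the tool pointing down it reaches from about 400 to 925 mm from the base axis. Payload 12.5 kg.
Tool frame: the origin (TCP) lies at the very end of the fingers, on their centre line; the grasp point (between the pads) lies 19 mm behind it (env.grip_point_offset is the distance from the TCP to the grasp point, in mm); z points along the fingers, y is the direction in which the jaws open and shut (so a half turn about z gives the same grasp; the last joint's range is limited). The gripper opens to 95 mm and grips with 3 to 60 N. Pads are 20 mm wide; open, the fingers measure 119 mm over their backs; the gripper's body (75 mm by 180 mm) begins 59 mm behind the grasp point.
Start: joints at [-1.239, 0.491, 1.559, -0, 1.092, -0.106], TCP at [264.992, -566.062, 214.661] pointing down, gripper open.
Joint ranges: [-3.1, 3.1], [-0.84, 2.19], [0.05, 2.79], [-1.13, 4.28], [0.06, 2.93], [-2.69, 2.69]. Speed limits (rad/s): [2.22, 2.22, 2.79, 3.14, 3.14, 3.14].

### API

Orientations are given as [roll, pitch, yaw] about the fixed x, y, z axes, in that order (R = Rz(yaw) Ry(pitch) Rx(roll)).
In Python, from cell import env gives the robot as it stands.
- The arm moves only by the tool drive_tool, never from a script. Its argument "commands" is a list of rows, each an object of numbers: "dx", "dy", "dz": the shift along the world's x, y, z in mm; "yaw": the turn about the world's z in degrees. In form: [{"dx": .., "dy": .., "dz": .., "yaw": ..}, ...]. A call has 1 to 5 rows; each row shifts and turns the commanded pose from where the row before left it; what a row does not reach is not made up. A row lasts 1/12 s, in which the tool goes at most 41.7 mm and 7.16 degrees, less where a joint would pass 70% of its speed; a pose out of reach is approached as far as the arm can. A call with a gripper value outside its range is refused whole. "grip" is the opening, from 0 (shut) to 1 (fully open), set as the call begins (left out, the last holds). The fingers move at their own pace and stop on an object; the grip force is fixed at half the most. Time passes only in rows, so rows that do not move let the fingers close. It gives the time, the measured TCP pose, the force and the opening at its end, in the units of the state.
- env.state(): the state, without advancing time (a new reading comes with each control period).
- env.read_camera(name): name is "side" or "top"; returns the picture (400x640x3 uint8, red, green, blue); there is no depth.
- env.calibration(name): a dict with "intrinsics" (3x3 intrinsics, pixels), "dist_coeffs" ([k1, k2, p1, p2, k3] as OpenCV has them; the pictures are not rectified), "rvec" (rotation vector, rad) and "tvec" (3), from world to camera coordinates, as OpenCV has them. Camera axes: x right, y down, z forward; pixel columns grow to the right and rows downward; lengths in mm; the calibration is good to about 2 mm. A picture is of the moment at which its call begins. calibration takes no time and is no camera call.
- env.job_done(): hands the job in, once; it reports no verdict.
Trained networks look in the newest picture that a camera, given by its name, has taken for a name from the list of things; names that differ only in an ending like _2 or _b are one class to them, and where a whole thing is asked for, a point or a joint stands for the part that bears it (a point fixed in the world has none). Each returns a list of dicts, best first, with "conf" (0 to 1); they miss things now and then, are a little off and sometimes report something else, mostly with a low value. They report only what shows in the picture. A call takes as long as a camera call. They do not tell look-alikes from the thing itself.
- env.trace(query, camera): "pixels" (400x640 bool, what is visible of it) and "pixel" ([column, row] in pixels, amid what is visible of it).
- env.place_of(query, camera): "pixel" ([column, row] in pixels: a listed point, or the origin of a listed thing).
The state is a dict: "t": time; "joints": joint angles; "qvel": joint speeds; "tau": joint torques, N m; "eef_pos": TCP position; "tcp_rot": TCP orientation; "ft_force": force on the tool from outside, world axes, zero at the start; "moment": the same for the moment, N m; "opening": opening from 0.0 (shut) to 1.0 (fully open).
Only numpy, scipy, OpenCV 4.12 (cv2) and the standard library are available. Lean on these libraries where they do the work, as an engineer would, in place of code of your own. Each camera call takes 0.05 s, during which the arm holds its last target.

## Working session

There is one attempt and no reset: what is moved stays moved. The work goes in short steps, Python scripts to look and compute and a tool call to move; the robot and the scene stay as the last step left them, time stands still between calls to the robot, and variables do not carry over. Pictures are saved under pics/ and viewed, and the job is handed in when it is done.

Besides the shell and the picture viewer there is one more tool, called by a JSON object that holds its "api" and its "payload". drive_tool: Moves the arm, as the interface text tells. Its arguments: {"type":"object","properties":{"commands":{"type":"array"},"grip":{"type":"number"}},"required":["commands"]}

```bash
mkdir -p pics; ls; cat > h.py <<'E'
import numpy as np, cv2
from cell import env
def proj(c,P):
    k=env.calibration(c); p,_=cv2.projectPoints(np.array(P,float).reshape(-1,3),np.array(k['rvec'],float),np.array(k['tvec'],float),np.array(k['intrinsics'],float),np.array(k['dist_coeffs'],float)); return p.reshape(-1,2)
def ray(c,px):
    k=env.calibration(c); R=cv2.Rodrigues(np.array(k['rvec'],float))[0]; t=np.array(k['tvec'],float).ravel()
    u=cv2.undistortPoints(np.array(px,float).reshape(1,1,2),np.array(k['intrinsics'],float),np.array(k['dist_coeffs'],float)).ravel()
    o=-R.T@t; d=R.T@np.array([u[0],u[1],1.]); return o,d/np.linalg.norm(d)
def atz(c,px,z):
    o,d=ray(c,px); return o+d*(z-o[2])/d[2]
def tri(a,pa,b,pb):
    o1,d1=ray(a,pa);o2,d2=ray(b,pb)
    A=np.stack([d1,-d2],1); s=np.linalg.lstsq(A,o2-o1,rcond=None)[0]
    p,q=o1+s[0]*d1,o2+s[1]*d2; return (p+q)/2,np.linalg.norm(p-q)
E
python3 - <<'E'
from h import *
for c in('side','top'):
    im=env.read_camera(c); cv2.imwrite(f'pics/{c}0.png',im[...,::-1]); print(c,ray(c,(320,200)))
    for q in('tall_canister','tall_mouth','cap_bar','cap_plug','short_canister','bat_top','round_cutter','tape_roll','wooden_rib'):
        print(q,[(np.round(r['pixel']).tolist(),round(r['conf'],2)) for r in env.place_of(q,c)])
s=env.state();print(s)
E
```

```text
pics
side (array([ 950.39580931,  600.99388328, 1149.40181761]), array([-0.33019913, -0.54504754, -0.7706437 ]))
tall_canister [([400.0, 314.0], 0.78), ([406.0, 292.0], 0.54)]
tall_mouth [([407.0, 294.0], 0.81)]
cap_bar [([404.0, 283.0], 0.73)]
cap_plug [([406.0, 293.0], 0.71)]
short_canister [([361.0, 236.0], 0.83)]
bat_top [([306.0, 173.0], 0.82), ([279.0, 132.0], 0.63)]
round_cutter [([397.0, 258.0], 0.7)]
tape_roll [([344.0, 191.0], 0.91)]
wooden_rib [([297.0, 273.0], 0.66)]
top (array([ 401.3662121 , -127.19500129, 1258.64699603]), array([ 7.44813743e-02,  4.74334947e-04, -9.97222292e-01]))
tall_canister [([212.0, 201.0], 0.97)]
tall_mouth [([195.0, 198.0], 0.8)]
cap_bar [([193.0, 198.0], 0.84)]
cap_plug [([195.0, 196.0], 0.77)]
short_canister [([288.0, 218.0], 0.92)]
bat_top [([380.0, 212.0], 0.8), ([448.0, 225.0], 0.7)]
round_cutter [([254.0, 237.0], 0.39)]
tape_roll [([342.0, 239.0], 0.91)]
wooden_rib [([285.0, 153.0], 0.66)]
{'t': 1.0, 'joints': array([-1.23863338e+00,  4.90877434e-01,  1.55892587e+00, -2.81840484e-05,
        1.09167300e+00, -1.05608562e-01]), 'qvel': array([ 2.27530355e-03,  2.87911012e-04,  5.11493182e-04,  1.13994360e-03,
       -3.07700220e-04, -5.89785132e-05]), 'tau': array([-1.65877951e-03, -6.12490797e+01, -2.58428389e+01,  6.92533515e-02,
        4.45129594e-02, -3.77228403e-06]), 'eef_pos': array([ 264.96443125, -566.06739557,  214.66604466]), 'tcp_rot': array([3.14147959e+00, 3.71372143e-05, 4.37784502e-01]), 'ft_force': array([-0.48442862,  0.09005817, -0.31306432]), 'moment': array([-0.00351465,  0.02304397,  0.00208756]), 'opening': 0.9991845756404548}
```

View pics/side0.png

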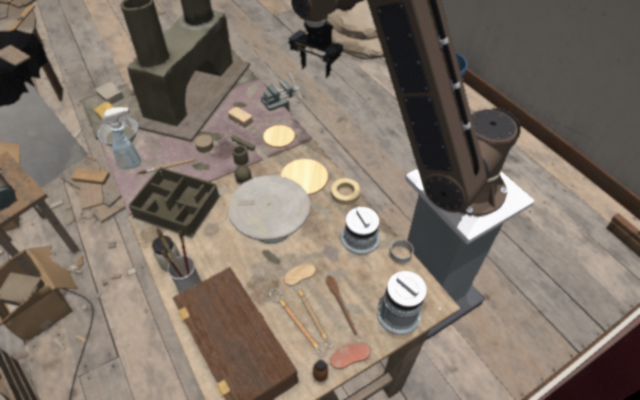

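View pics/top0.png

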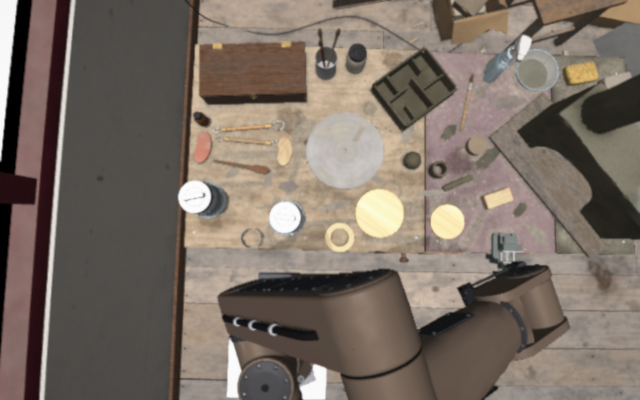

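```bash
python3 - <<'E'
from h import *
a=cv2.imread('pics/top0.png');b=cv2.imread('pics/side0.png')
A=cv2.resize(a[140:260,140:280],None,fx=5,fy=5,interpolation=cv2.INTER_CUBIC)
B=cv2.resize(b[230:340,340:460],None,fx=5,fy=5,interpolation=cv2.INTER_CUBIC)
cv2.imwrite('pics/ct.png',A);cv2.imwrite('pics/cs.png',B)
for n,t,s in (('bar',(193,198),(404,283)),('mouth',(195,198),(407,294)),('base',(212,201),(400,314)),('short',(288,218),(361,236)),('bat',(380,212),(306,173)),('bat2',(448,225),(279,132)),('cutter',(254,237),(397,258)),('tape',(342,239),(344,191)),('rib',(285,153),(297,273))):
    p,e=tri('top',t,'side',s);print(n,p.round(1),round(e,1))
E
```

```text
bar [484.  239.2 163.4] 10.8
mouth [482.8 250.3 123.3] 0.3
base [480.  240.3 -11.2] 10.0
short [430.4 -20.7   8.2] 5.3
bat [ 454.2 -319.6   30. ] 11.4
bat2 [ 424.6 -551.7   19.5] 6.8
cutter [367.9  91.  -17.9] 3.3
tape [ 368.4 -203.4   -0.4] 2.1
rib [654.5  -7.4   2.9] 8.8
```

The side view shows the tall canister at (405,290) and the short one at (361,230). The large bat is at (306,175), with a smaller look-alike at (279,134). The top view has the tall canister at the left edge (196,198), the short one at (287,218), the large bat at (380,213) and the small disc at (448,222). The things that could be confused are two canisters and two wooden discs (plus the grey wheel). I choose the tall canister at top (196,198) and the large bat at top (380,213).

View pics/ct.png

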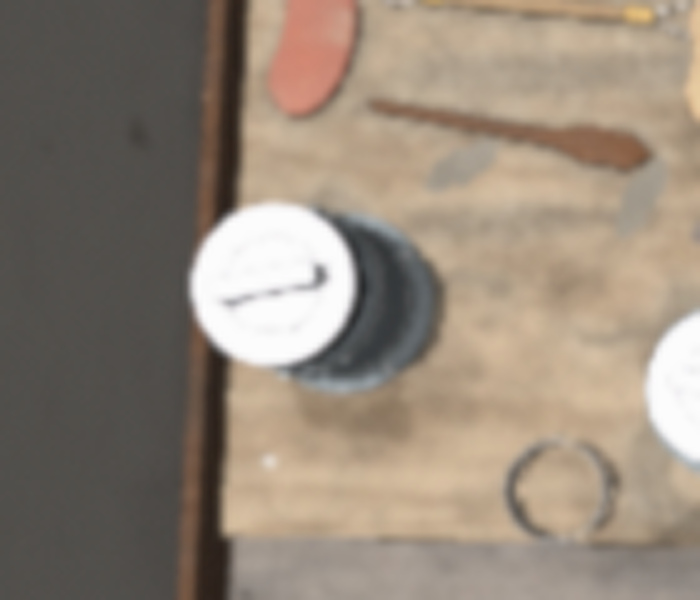

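View pics/cs.png

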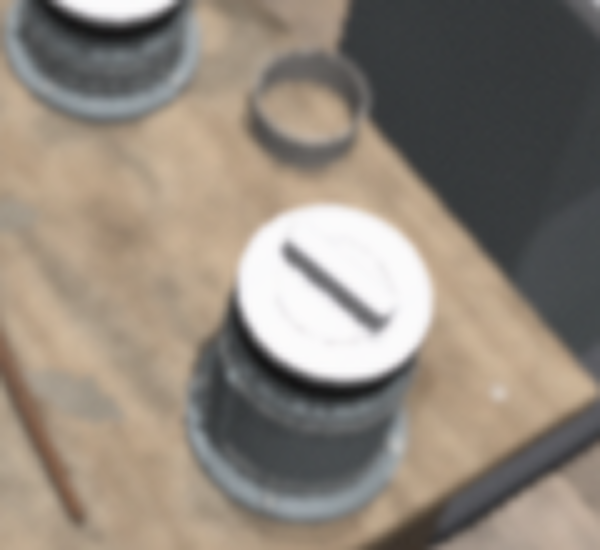

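```bash
cat > fit.py <<'E'
from h import *
from scipy.optimize import least_squares
def blob(img,seed,box,thr):
    x0,x1,y0,y1=box; g=cv2.resize(img[y0:y1,x0:x1].min(axis=2),None,fx=8,fy=8,interpolation=cv2.INTER_CUBIC)
    m=(g>thr).astype(np.uint8); n,l,st,_=cv2.connectedComponentsWithStats(m)
    k=1+np.argmax(st[1:,4]); c,_=cv2.findContours((l==k).astype(np.uint8),cv2.RETR_EXTERNAL,cv2.CHAIN_APPROX_NONE)
    c=max(c,key=cv2.contourArea); h=cv2.convexHull(c).reshape(-1,2)
    e=cv2.fitEllipse(c); cen=(np.array(e[0])+.5)/8-.5+[x0,y0]
    return cen,np.array(e[1])/8,e[2]
def disc(ta,sa):
    return tri('top',ta,'side',sa)
E
python3 - <<'E'
from fit import *
a=cv2.imread('pics/top0.png');b=cv2.imread('pics/side0.png')
for thr in (170,190,210,225):
    ct=blob(a,None,(165,225,170,225),thr);cs=blob(b,None,(375,435,260,315),thr)
    p,e=disc(ct[0],cs[0]);print(thr,ct,cs,p.round(1),round(e,1), atz('top',ct[0],147).round(1),atz('side',cs[0],147).round(1))
    st=blob(a,None,(260,310,195,245),thr);ss=blob(b,None,(335,390,200,255),thr)
    print('  short',*[np.round(v,1) for v in disc(st[0],ss[0])])
print(proj('top',[[484,240,148],[484,250,148]]),proj('side',[[484,240,148],[484,250,148]]))
r=env.trace('bat_top','top')
for c,box in(('top',None),('side',None)):
  for q in('tall_canister','cap_bar','bat_top','tape_roll','round_cutter','wooden_rib'):
    for r in env.trace(q,c)[:2]:
        m=r['pixels'];ys,xs=np.nonzero(m);print(c,q,round(r['conf'],2),m.sum(),xs.min(),xs.max(),ys.min(),ys.max(),np.round([xs.mean(),ys.mean()],1),atz(c,(xs.mean(),ys.mean()),12).round(0))
E
```

```text
170 (array([194.06134033, 196.32211494]), array([31.96137428, 33.37112427]), 25.696107864379883) (array([406.66137314, 287.62225533]), array([34.51298904, 40.27190781]), 111.1456527709961) [485.3 244.7 150.1] 1.3 [486.1 245.3 147. ] [483.3 244.  147. ]
  short [433.1 -17.5  95.6] 0.0
190 (array([194.06247902, 196.351017  ]), array([31.57526398, 32.76556396]), 30.16898536682129) (array([406.6347084 , 287.72476196]), array([33.85482407, 39.54368591]), 111.27641296386719) [485.3 244.8 149.7] 1.2 [486.  245.3 147. ] [483.5 244.2 147. ]
  short [433.3 -17.7  95.4] 0.5
210 (array([194.06309319, 196.36642265]), array([31.09493828, 32.15809631]), 33.4271125793457) (array([406.61464691, 287.79317093]), array([33.1817894, 38.8415451]), 111.27303314208984) [485.3 244.9 149.4] 1.1 [485.9 245.3 147. ] [483.7 244.3 147. ]
  short [433.2 -17.8  95.2] 0.7
225 (array([194.06220245, 196.3797226 ]), array([30.63466835, 31.63983727]), 34.625614166259766) (array([406.59156036, 287.82425117]), array([32.56814957, 38.20851898]), 111.16468811035156) [485.3 244.9 149.3] 1.0 [485.9 245.3 147. ] [483.8 244.4 1
[... 685 characters left out ...]
3 377 423 289 334 [398.  315.3] [492. 250.  12.]
side cap_bar 0.74 1284 376 423 291 334 [398.  315.5] [493. 251.  12.]
side cap_bar 0.59 1106 387 425 271 307 [406.2 288.7] [424. 198.  12.]
side bat_top 0.8 1071 281 326 159 194 [305.9 174.4] [ 446. -325.   12.]
side bat_top 0.63 546 264 294 126 146 [279.1 135.9] [ 433. -543.   12.]
side tape_roll 0.82 526 331 359 179 204 [344.8 191.5] [ 374. -192.   12.]
side round_cutter 0.71 264 390 411 240 263 [400.4 251.3] [361.  90.  12.]
side round_cutter 0.58 1305 377 422 289 334 [398.  315.4] [492. 251.  12.]
side wooden_rib 0.94 376 285 314 266 284 [299.  274.4] [658.   2.  12.]
side wooden_rib 0.63 1114 387 425 271 306 [406.1 288.2] [423. 196.  12.]
```

```bash
python3 - <<'E'
from fit import *
from scipy.optimize import minimize
X,Y=485.,245.
out=[]
S=8
def faces(c,th,x,y):
    u=np.array([np.cos(th),np.sin(th),0]);v=np.array([-u[1],u[0],0]);o=np.array([x,y,0])
    fs=[]
    for s,(n,w,a,b) in {1:(u,v,32,7),2:(-u,v,32,7),3:(v,u,7,32),4:(-v,u,7,32)}.items():
        P=[o+n*a+w*b*i+np.array([0,0,z]) for i,z in((-1,148),(1,148),(1,172),(-1,172))]
        cam=ray(c,(320,200))[0]
        if n@(cam-P[0])>0: fs.append(proj(c,P))
    T=proj(c,[o+u*32*i+v*7*j+np.array([0,0,172]) for i,j in((-1,-1),(-1,1),(1,1),(1,-1))])
    return fs,T
for c,box in(('top',(170,220,172,222)),('side',(382,432,262,312))):
    im=cv2.imread(f'pics/{c}0.png');x0,x1,y0,y1=box
    g=im[y0:y1,x0:x1].min(axis=2)
    best=[]
    for th in np.radians(np.arange(-180,0,2)):
      for dx in range(-4,5,2):
        for dy in range(-4,5,2):
          fs,T=faces(c,th,X+dx,Y+dy)
          m=np.zeros((50,50),np.float32);M=np.zeros((50*4,50*4),np.uint8)
          for f in fs: cv2.fillPoly(M,[(((f-[x0,y0]+.5)*4)).astype(np.int32)],255)
          cv2.fillPoly(M,[(((T-[x0,y0]+.5)*4)).astype(np.int32)],0)
          m=cv2.GaussianBlur(cv2.resize(M,(50,50),interpolation=cv2.INTER_AREA).astype(np.float32)/255,(0,0),.8)
          cen=proj(c,[[X,Y,150]])[0]-[x0,y0]
          yy,xx=np.mgrid[:50,:50];w=(np.hypot(xx-cen[0],yy-cen[1])<12.5)
          best.append((np.corrcoef(m[w],255.-g[w])[0,1],np.degrees(th),dx,dy))
    best.sort(reverse=True);print(c,np.round(best[:6],2).tolist())
    B=cv2.resize(im[y0:y1,x0:x1],None,fx=10,fy=10,interpolation=cv2.INTER_CUBIC)
    fs,T=faces(c,np.radians(best[0][1]),X+best[0][2],Y+best[0][3])
    for f in fs+[T]: cv2.polylines(B,[(((f-[x0,y0]+.5)*10)).astype(np.int32)],True,(0,0,255),1)
    out.append(B)
cv2.imwrite('pics/barfit.png',np.hstack(out)[:, :])
E
```

```text
Traceback (most recent call last):
  File "h.py", line 4, in proj
    k=env.calibration(c); p,_=cv2.projectPoints(np.array(P,float).reshape(-1,3),np.array(k['rvec'],float),np.array(k['tvec'],float),np.array(k['intrinsics'],float),np.array(k['dist_coeffs'],float)); return p.reshape(-1,2)
ValueError: time passes only in moves, steps and waits
```

```bash
cat > cal.py <<'E'
from cell import env
import pickle
pickle.dump({c:env.calibration(c) for c in('top','side')},open('cal.pkl','wb'))
E
python3 cal.py; sed -i 's/env.calibration(c)/CAL[c]/; s/^from cell import env/from cell import env\nimport pickle; CAL=pickle.load(open("cal.pkl","rb"))/' h.py
cat > bar.py <<'E'
from fit import *
def faces(c,th,x,y,z0=148):
    u=np.array([np.cos(th),np.sin(th),0]);v=np.array([-u[1],u[0],0]);o=np.array([x,y,0])
    fs=[];cam=ray(c,(320,200))[0]
    for (n,w,a,b) in ((u,v,32,7),(-u,v,32,7),(v,u,7,32),(-v,u,7,32)):
        P=[o+n*a+w*b*i+np.array([0,0,z]) for i,z in((-1,z0),(1,z0),(1,z0+24),(-1,z0+24))]
        if n@(cam-P[0])>0: fs.append(proj(c,P))
    T=proj(c,[o+u*32*i+v*7*j+np.array([0,0,z0+24]) for i,j in((-1,-1),(-1,1),(1,1),(1,-1))])
    return fs,T
def run(X,Y,files,boxes,outn,z0=148):
  out=[]
  for c,box in boxes.items():
    im=cv2.imread(files[c]);x0,y0=box;g=im[y0:y0+50,x0:x0+50].min(axis=2)
    cen=proj(c,[[X,Y,z0+2]])[0]-[x0,y0];yy,xx=np.mgrid[:50,:50];w=(np.hypot(xx-cen[0],yy-cen[1])<12.5)
    best=[]
    for th in np.radians(np.arange(-180,0,2)):
      for dx in range(-4,5,2):
        for dy in range(-4,5,2):
          fs,T=faces(c,th,X+dx,Y+dy,z0);M=np.zeros((200,200),np.uint8)
          for f in fs: cv2.fillPoly(M,[((f-[x0,y0]+.5)*4).astype(np.int32)],255)
          cv2.fillPoly(M,[((T-[x0,y0]+.5)*4).astype(np.int32)],0)
          m=cv2.GaussianBlur(cv2.resize(M,(50,50),interpolation=cv2.INTER_AREA).astype(np.float32)/255,(0,0),.8)
          best.append((np.corrcoef(m[w],255.-g[w])[0,1],np.degrees(th),dx,dy))
    best.sort(reverse=True);print(c,np.round(best[:6],2).tolist())
    B=cv2.resize(im[y0:y0+50,x0:x0+50],None,fx=8,fy=8,interpolation=cv2.INTER_CUBIC)
    fs,T=faces(c,np.radians(best[0][1]),X+best[0][2],Y+best[0][3],z0)
    for f in fs+[T]: cv2.polylines(B,[((f-[x0,y0]+.5)*8).astype(np.int32)],True,(0,0,255),1)
    out.append(B)
  cv2.imwrite(outn,np.hstack(out))
E
python3 - <<'E'
from bar import *
run(485,245,{'top':'pics/top0.png','side':'pics/side0.png'},{'top':(170,172),'side':(382,262)},'pics/barfit.png')
E
```

```text
top [[0.91, -78.0, 0.0, 0.0], [0.91, -80.0, 2.0, 0.0], [0.9, -78.0, 2.0, 0.0], [0.89, -76.0, 0.0, 0.0], [0.88, -80.0, 0.0, 0.0], [0.88, -78.0, 0.0, 2.0]]
side [[0.97, -78.0, -2.0, 0.0], [0.97, -78.0, -2.0, 2.0], [0.97, -78.0, -2.0, -2.0], [0.97, -80.0, -2.0, -2.0], [0.96, -76.0, -2.0, 0.0], [0.96, -80.0, -2.0, 2.0]]
```

View pics/barfit.png

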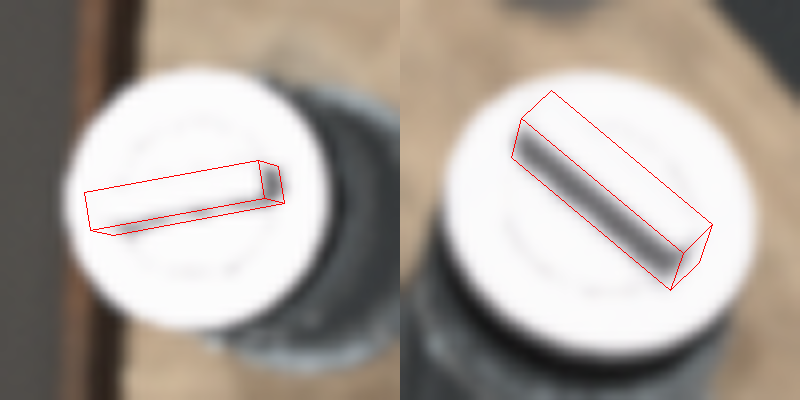

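{"api": "drive_tool", "payload": {"commands": [{"dx": 30, "dy": 25, "dz": 10, "yaw": 0}, {"dx": 30, "dy": 25, "dz": 10}, {"dx": 30, "dy": 25, "dz": 10}, {"dx": 30, "dy": 25, "dz": 10}, {"dx": 30, "dy": 25, "dz": 10}], "grip": 1}}

```text
invalid input
```

{"api": "drive_tool", "payload": {"commands": [{"dx": 4, "dy": 36, "yaw": 7}, {"dx": 4, "dy": 36, "yaw": 7}, {"dx": 4, "dy": 36, "yaw": 7}, {"dx": 4, "dy": 36, "yaw": 7}, {"dx": 4, "dy": 36, "yaw": 7}]}}

```text
invalid input
```

{"api": "drive_tool", "payload": {"commands": [{"dx": 4, "dy": 36, "yaw": 7}, {"dx": 4, "dy": 36, "yaw": 7}, {"dx": 4, "dy": 36, "yaw": 7}, {"dx": 4, "dy": 36, "yaw": 7}, {"dx": 4, "dy": 36, "yaw": 7}]}}

```text
invalid input
```

{"api": "drive_tool", "payload": {"commands": [{"dx": 4, "dy": 36, "yaw": 6.4}, {"dx": 4, "dy": 36}, {"dx": 4, "dy": 36}, {"dx": 4, "dy": 36}, {"dx": 4, "dy": 36}]}}

```text
invalid input
```

{"api": "drive_tool", "payload": {"commands": [{"dx": 30, "dy": 25, "dz": 10, "yaw": 0}, {"dx": 30, "dy": 25, "dz": 10, "yaw": 0}, {"dx": 30, "dy": 25, "dz": 10, "yaw": 0}, {"dx": 30, "dy": 25, "dz": 10, "yaw": 0}, {"dx": 30, "dy": 25, "dz": 10, "yaw": 0}], "grip": 1}}

```text
t: 2.07
eef_pos: [416.1, -439.7, 265.2]
tcp_rot: [3.141, -0.0, 0.437]
ft_force: [1.0, -0.1, -0.5]
opening: 1.0
```

{"api": "drive_tool", "payload": {"commands": [{"dx": 4, "dy": 38, "dz": 0, "yaw": 7}, {"dx": 4, "dy": 38, "dz": 0, "yaw": 7}, {"dx": 4, "dy": 38, "dz": 0, "yaw": 7}, {"dx": 4, "dy": 38, "dz": 0, "yaw": 7}, {"dx": 4, "dy": 38, "dz": 0, "yaw": 7}]}}

```text
t: 2.48
eef_pos: [434.8, -249.3, 264.8]
tcp_rot: [3.141, 0.0, 1.055]
ft_force: [0.8, 0.1, -0.5]
opening: 1.0
```

{"api": "drive_tool", "payload": {"commands": [{"dx": 4, "dy": 38, "dz": 0, "yaw": 7}, {"dx": 4, "dy": 38, "dz": 0, "yaw": 7}, {"dx": 4, "dy": 38, "dz": 0, "yaw": 7}, {"dx": 4, "dy": 38, "dz": 0, "yaw": 7}, {"dx": 4, "dy": 38, "dz": 0, "yaw": 7}]}}

```text
t: 2.9
eef_pos: [454.8, -59.3, 264.9]
tcp_rot: [3.141, 0.0, 1.665]
ft_force: [1.2, -0.2, 0.2]
opening: 1.006
```

{"api": "drive_tool", "payload": {"commands": [{"dx": 4, "dy": 38, "dz": 0, "yaw": 6.4}, {"dx": 4, "dy": 38, "dz": 0, "yaw": 0}, {"dx": 4, "dy": 38, "dz": 0, "yaw": 0}, {"dx": 4, "dy": 38, "dz": 0, "yaw": 0}, {"dx": 4, "dy": 38, "dz": 0, "yaw": 0}]}}

```text
t: 3.32
eef_pos: [474.8, 130.9, 264.9]
tcp_rot: [3.141, 0.0, 1.771]
ft_force: [0.2, -0.9, -0.8]
opening: 0.997
```

{"api": "drive_tool", "payload": {"commands": [{"dx": 3, "dy": 38, "dz": 0, "yaw": 0}, {"dx": 3, "dy": 38, "dz": 0, "yaw": 0}, {"dx": 3.5, "dy": 38, "dz": 0, "yaw": 0}, {"dx": 0, "dy": 0, "dz": -30, "yaw": 0}, {"dx": 0, "dy": 0, "dz": -25, "yaw": 0}]}}

```text
t: 3.73
eef_pos: [484.5, 245.1, 209.2]
tcp_rot: [3.139, -0.0, 1.775]
ft_force: [0.5, -0.2, -0.7]
opening: 1.002
```

```bash
cat > look.py <<'E'
import sys
from h import *
n=sys.argv[1]; P=eval(sys.argv[2]) if len(sys.argv)>2 else [485,245,150]
o=[]
for c in('top','side'):
    im=env.read_camera(c); cv2.imwrite(f'pics/{c}{n}.png',im[...,::-1]); p=proj(c,[P])[0].astype(int)
    x=np.clip(p[0]-40,0,560);y=np.clip(p[1]-50,0,300); o.append(cv2.resize(im[y:y+100,x:x+80,::-1],None,fx=5,fy=5,interpolation=cv2.INTER_CUBIC))
cv2.imwrite(f'pics/look{n}.png',np.hstack(o)); s=env.state(); print(s['t'],s['eef_pos'].round(1),s['tcp_rot'].round(3),s['ft_force'].round(1),s['moment'].round(2),s['opening'])
E
python3 look.py 1
```

```text
3.8333 [482.8 242.9 206.6] [-3.136e+00  1.000e-03  1.772e+00] [ 0.  -0.2  0.1] [-0.01 -0.11  0.04] 0.9933152025525314
```

View pics/look1.png

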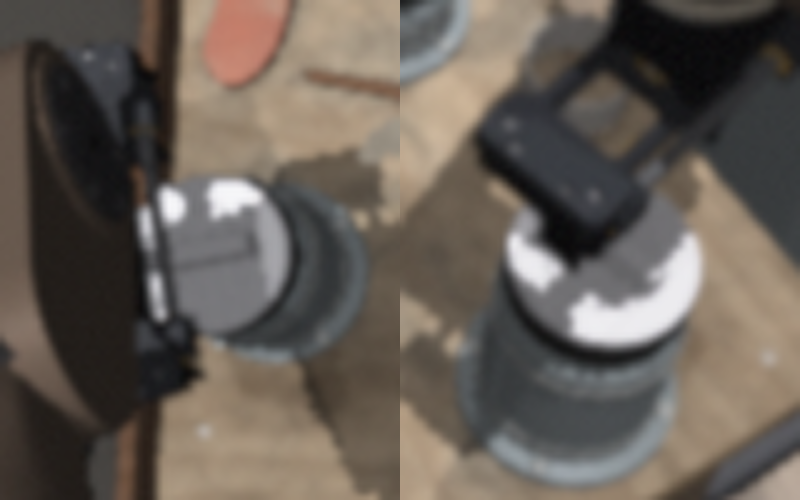

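The top view shows the jaws straddling the bar at look1 left (165–255,255). The side view shows a finger past the bar and nothing touched. Descending.

{"api": "drive_tool", "payload": {"commands": [{"dx": 0, "dy": 0, "dz": -15, "yaw": 0}, {"dx": 0, "dy": 0, "dz": -15, "yaw": 0}, {"dx": 0, "dy": 0, "dz": -13, "yaw": 0}, {"dx": 0, "dy": 0, "dz": 0, "yaw": 0}, {"dx": 0, "dy": 0, "dz": 0, "yaw": 0}]}}

```text
t: 4.25
eef_pos: [484.9, 242.7, 167.7]
tcp_rot: [3.141, -0.0, 1.771]
ft_force: [0.8, -0.0, -0.0]
opening: 0.999
```

```bash
python3 look.py 2
```

```text
4.35 [485.2 242.9 168.2] [ 3.14  -0.     1.771] [-0.4 -0.3  0.9] [-0.01 -0.09 -0.01] 0.9974155330804919
```

View pics/look2.png

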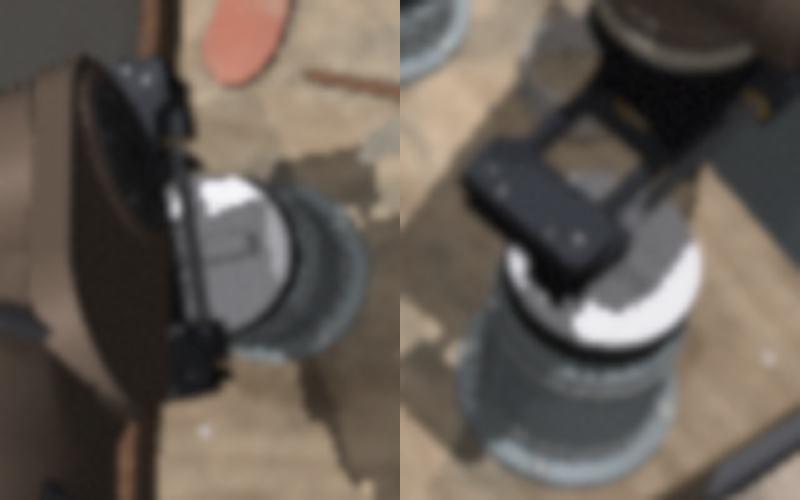

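The fingers straddle the bar evenly. I'll correct y by 2 mm, go down 17 mm and close.

{"api": "drive_tool", "payload": {"commands": [{"dx": 0, "dy": 2, "dz": -6, "yaw": 0}, {"dx": 0, "dy": 0, "dz": -6, "yaw": 0}, {"dx": 0, "dy": 0, "dz": -5, "yaw": 0}, {"dx": 0, "dy": 0, "dz": 0, "yaw": 0}, {"dx": 0, "dy": 0, "dz": 0, "yaw": 0}]}}

```text
t: 4.77
eef_pos: [484.4, 244.9, 149.3]
tcp_rot: [-3.141, 0.0, 1.771]
ft_force: [-0.1, -0.7, -0.8]
opening: 1.002
```

{"api": "drive_tool", "payload": {"commands": [{"dx": 0, "dy": 0, "dz": 0, "yaw": 0}, {"dx": 0, "dy": 0, "dz": 0, "yaw": 0}, {"dx": 0, "dy": 0, "dz": 0, "yaw": 0}, {"dx": 0, "dy": 0, "dz": 0, "yaw": 0}, {"dx": 0, "dy": 0, "dz": 0, "yaw": 0}], "grip": 0}}

```text
t: 5.18
eef_pos: [484.5, 244.9, 149.8]
tcp_rot: [3.141, -0.0, 1.771]
ft_force: [0.8, 0.5, -0.5]
opening: 0.707
```

{"api": "drive_tool", "payload": {"commands": [{"dx": 0, "dy": 0, "dz": 0, "yaw": 0}, {"dx": 0, "dy": 0, "dz": 0, "yaw": 0}, {"dx": 0, "dy": 0, "dz": 0, "yaw": 0}, {"dx": 0, "dy": 0, "dz": 0, "yaw": 0}, {"dx": 0, "dy": 0, "dz": 0, "yaw": 0}]}}

```text
t: 5.6
eef_pos: [484.5, 244.9, 149.7]
tcp_rot: [3.142, 0.0, 1.771]
ft_force: [-0.3, 0.3, 0.4]
opening: 0.355
```

```bash
python3 look.py 3
```

```text
5.7 [484.5 244.9 149.7] [3.141 0.    1.771] [ 0.5 -0.4  0.4] [-0.05 -0.1   0.01] 0.27094861608159543
```

View pics/look3.png

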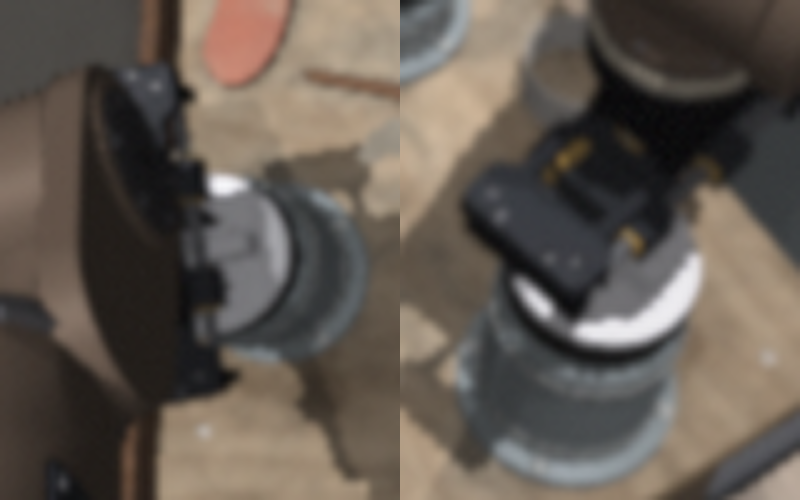

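The fingers are still closing on the bar (look3, gap around (205,240)). Continuing to close.

{"api": "drive_tool", "payload": {"commands": [{"dx": 0, "dy": 0, "dz": 0, "yaw": 0}, {"dx": 0, "dy": 0, "dz": 0, "yaw": 0}, {"dx": 0, "dy": 0, "dz": 0, "yaw": 0}, {"dx": 0, "dy": 0, "dz": 0, "yaw": 0}, {"dx": 0, "dy": 0, "dz": 0, "yaw": 0}]}}

```text
t: 6.12
eef_pos: [484.9, 245.0, 149.7]
tcp_rot: [3.141, -0.0, 1.771]
ft_force: [4.9, 1.0, -2.2]
opening: 0.144
```

{"api": "drive_tool", "payload": {"commands": [{"dx": 0, "dy": 0, "dz": 0, "yaw": 0}, {"dx": 0, "dy": 0, "dz": 0, "yaw": 0}, {"dx": 0, "dy": 0, "dz": 0, "yaw": 0}]}}

```text
t: 6.37
eef_pos: [485.0, 245.0, 149.7]
tcp_rot: [3.141, -0.0, 1.771]
ft_force: [4.6, 0.5, -3.3]
opening: 0.142
```

Gripped (13.5 mm opening, against a 14 mm bar). Now I press down.

{"api": "drive_tool", "payload": {"commands": [{"dx": 0.5, "dy": 0, "dz": -3, "yaw": 0}, {"dx": 0, "dy": 0, "dz": -3, "yaw": 0}, {"dx": 0, "dy": 0, "dz": -2, "yaw": 0}, {"dx": 0, "dy": 0, "dz": 0, "yaw": 0}, {"dx": 0, "dy": 0, "dz": 0, "yaw": 0}]}}

```text
t: 6.78
eef_pos: [485.0, 245.0, 142.2]
tcp_rot: [3.141, -0.0, 1.771]
ft_force: [-0.4, -0.2, 10.5]
opening: 0.145
```

{"api": "drive_tool", "payload": {"commands": [{"dx": 0, "dy": 0, "dz": -1.2, "yaw": 0}, {"dx": 0, "dy": 0, "dz": 0, "yaw": 0}, {"dx": 0, "dy": 0, "dz": 0, "yaw": 0}]}}

```text
t: 7.03
eef_pos: [485.1, 245.0, 141.2]
tcp_rot: [3.141, -0.0, 1.771]
ft_force: [-0.1, 0.1, 11.2]
opening: 0.142
```

```bash
python3 look.py 4
```

```text
7.1333 [485.1 245.  141.2] [ 3.141 -0.     1.771] [ 0.6 -1.4 10.6] [-0.13  0.1   0.04] 0.14668898249703233
```

View pics/look4.png

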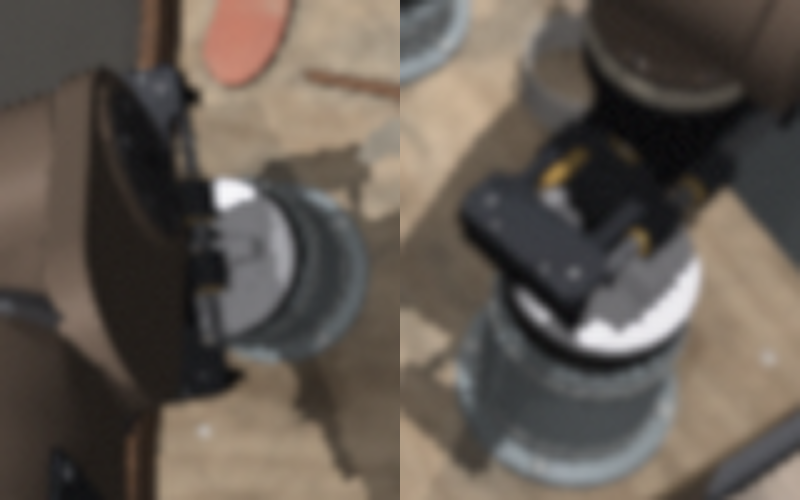

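The side view shows the disc pressed down onto the neck, with the black ring hidden. Turning anticlockwise.

{"api": "drive_tool", "payload": {"commands": [{"dx": 0, "dy": 0, "dz": 0, "yaw": 4}, {"dx": 0, "dy": 0, "dz": 0, "yaw": 4}, {"dx": 0, "dy": 0, "dz": 0, "yaw": 4}, {"dx": 0, "dy": 0, "dz": 0, "yaw": 4}, {"dx": 0, "dy": 0, "dz": 0, "yaw": 4}]}}

```text
t: 7.55
eef_pos: [485.0, 245.1, 141.2]
tcp_rot: [3.141, -0.0, 2.123]
ft_force: [0.5, 0.7, 10.5]
opening: 0.142
```

```bash
python3 look.py 5
```

```text
7.65 [485.  245.1 141.2] [ 3.141 -0.     2.123] [-0.1  0.7 10.6] [-0.04  0.14  0.19] 0.14723053812217662
```

View pics/look5.png

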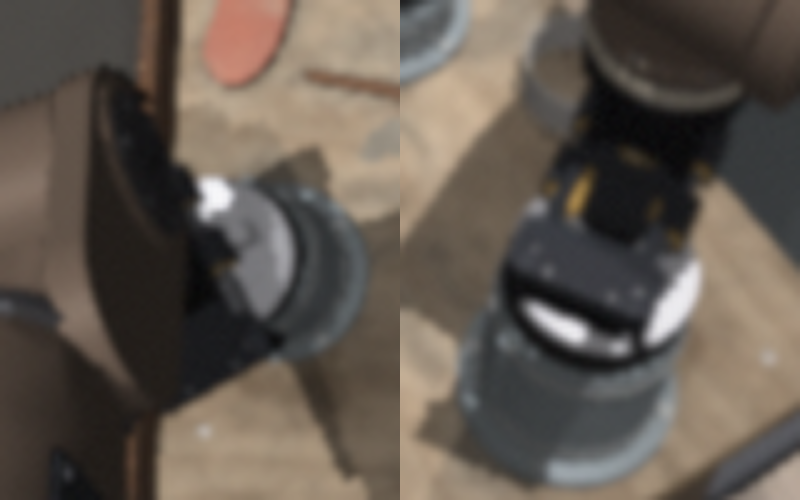

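The bar has turned with the jaws (top view, right bar end at about (255,235)), and the moment is low. Continuing.

{"api": "drive_tool", "payload": {"commands": [{"dx": 0, "dy": 0, "dz": 0, "yaw": 5}, {"dx": 0, "dy": 0, "dz": 0, "yaw": 5}, {"dx": 0, "dy": 0, "dz": 0, "yaw": 5}, {"dx": 0, "dy": 0, "dz": 0, "yaw": 5}, {"dx": 0, "dy": 0, "dz": 0, "yaw": 5}]}}

```text
t: 8.07
eef_pos: [485.0, 245.1, 141.2]
tcp_rot: [3.141, 0.0, 2.56]
ft_force: [-0.4, 0.6, 10.1]
opening: 0.144
```

{"api": "drive_tool", "payload": {"commands": [{"dx": 0, "dy": 0, "dz": 0, "yaw": 5}, {"dx": 0, "dy": 0, "dz": 0, "yaw": 5}, {"dx": 0, "dy": 0, "dz": 0, "yaw": 5}, {"dx": 0, "dy": 0, "dz": 0, "yaw": 5}, {"dx": 0, "dy": 0, "dz": 0, "yaw": 3}]}}

```text
t: 8.48
eef_pos: [485.1, 245.0, 141.2]
tcp_rot: [3.141, 0.001, 2.962]
ft_force: [-0.4, -0.5, 10.6]
opening: 0.143
```

```bash
python3 look.py 6
```

```text
8.5833 [485.1 245.  141.2] [3.141e+00 1.000e-03 2.960e+00] [-0.8 -0.4 10.4] [-0.07 -0.04  0.08] 0.144753796845975
```

View pics/look6.png

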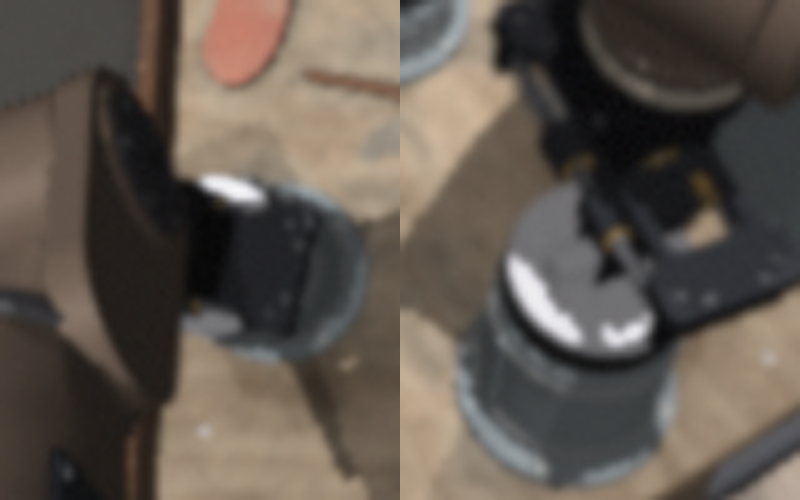

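Turned 68°, still no stop felt. Going on gently to the stop.

{"api": "drive_tool", "payload": {"commands": [{"dx": 0, "dy": 0, "dz": 0, "yaw": 1.5}, {"dx": 0, "dy": 0, "dz": 0, "yaw": 1.5}, {"dx": 0, "dy": 0, "dz": 0, "yaw": 0}]}}

```text
t: 8.83
eef_pos: [485.1, 245.0, 141.2]
tcp_rot: [3.141, 0.001, 3.012]
ft_force: [-0.3, -0.1, 10.6]
opening: 0.145
```

```bash
python3 -c "
from h import *
s=env.state();print(s['tcp_rot'],s['moment'],s['ft_force'])"
```

```text
[3.14094394e+00 7.15228103e-04 3.01162018e+00] [-0.11202363 -0.03244705 -0.15384909] [-0.3460634  -0.11712234 10.63592181]
```

{"api": "drive_tool", "payload": {"commands": [{"dx": 0, "dy": 0, "dz": 0, "yaw": 1.5}, {"dx": 0, "dy": 0, "dz": 0, "yaw": 1}, {"dx": 0, "dy": 0, "dz": 0, "yaw": 0}]}}

```text
t: 9.08
eef_pos: [485.1, 245.1, 141.2]
tcp_rot: [3.141, 0.001, 3.055]
ft_force: [-0.2, 0.1, 10.6]
opening: 0.145
```

```bash
python3 -c "
from h import *
s=env.state();print(s['tcp_rot'],s['moment'],s['ft_force'])"
```

```text
[3.14094127e+00 8.47042631e-04 3.05480981e+00] [-0.13577869 -0.06104455 -0.17904697] [-0.16071627  0.08238697 10.57858284]
```

Moment changed sign at the stop (73.6° including slack). Easing up slowly.

{"api": "drive_tool", "payload": {"commands": [{"dx": 0, "dy": 0, "dz": 3, "yaw": 0}, {"dx": 0, "dy": 0, "dz": 3, "yaw": 0}, {"dx": 0, "dy": 0, "dz": 3, "yaw": 0}, {"dx": 0, "dy": 0, "dz": 3, "yaw": 0}, {"dx": 0, "dy": 0, "dz": 0, "yaw": 0}]}}

```text
t: 9.5
eef_pos: [484.8, 244.9, 152.7]
tcp_rot: [3.142, -0.0, 3.054]
ft_force: [0.9, 1.1, 1.5]
opening: 0.145
```

```bash
python3 look.py 7
```

```text
9.6 [484.7 244.9 152.2] [-3.142e+00 -1.000e-03  3.054e+00] [ 1.3  0.2 -0.6] [ 0.19 -0.3   0.05] 0.14447558737279292
```

View pics/look7.png

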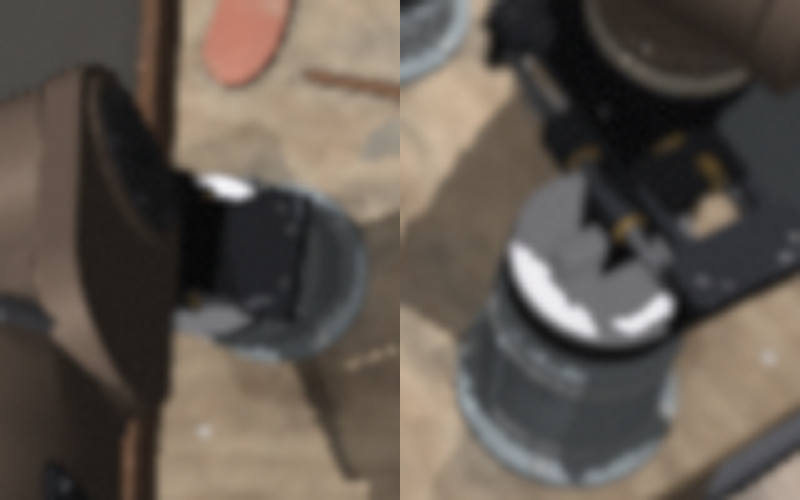

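The cap is rising with the tool and the force is near zero, so it is free. Lifting straight.

{"api": "drive_tool", "payload": {"commands": [{"dx": 0, "dy": 0, "dz": 4, "yaw": 0}, {"dx": 0, "dy": 0, "dz": 4, "yaw": 0}, {"dx": 0, "dy": 0, "dz": 4, "yaw": 0}, {"dx": 0, "dy": 0, "dz": 6, "yaw": 0}, {"dx": 0, "dy": 0, "dz": 8, "yaw": 0}]}}

```text
t: 10.02
eef_pos: [484.7, 244.8, 178.7]
tcp_rot: [-3.141, -0.001, 3.054]
ft_force: [-0.4, -0.1, -2.6]
opening: 0.144
```

{"api": "drive_tool", "payload": {"commands": [{"dx": 0, "dy": 0, "dz": 20, "yaw": 0}, {"dx": 0, "dy": 0, "dz": 30, "yaw": 0}, {"dx": 0, "dy": 0, "dz": 30, "yaw": 0}, {"dx": 0, "dy": 0, "dz": 30, "yaw": 0}, {"dx": 0, "dy": 0, "dz": 10, "yaw": 0}]}}

```text
t: 10.43
eef_pos: [485.8, 245.3, 303.2]
tcp_rot: [3.139, 0.006, 3.054]
ft_force: [-0.4, 1.2, -1.5]
opening: 0.149
```

```bash
python3 look.py 8 '[485,245,290]'; python3 - <<'E'
from h import *
b={}
for c in('top','side'):
    for r in env.trace('bat_top',c)[:3]:
        m=r['pixels'].astype(np.uint8);k=max(cv2.findContours(m,0,1)[0],key=cv2.contourArea);e=cv2.fitEllipse(k)
        print(c,round(r['conf'],2),np.round(e[0],1),np.round(e[1],1),atz(c,e[0],12).round(1)); b.setdefault(c,e[0])
print(tri('top',b['top'],'side',b['side']))
E
```

```text
10.5333 [485.3 245.1 300.2] [3.140e+00 3.000e-03 3.054e+00] [ 0.4 -0.3 -2.3] [ 0.14 -0.14 -0.03] 0.145822449583844
top 0.8 [378.7 213.4] [46.9 48.6] [ 455.  -321.9   12. ]
top 0.75 [446.8 221. ] [31.  32.5] [ 435.1 -548.2   12. ]
top 0.32 [205.7 200.3] [ 9.3 19.1] [484.1 251.3  12. ]
side 0.9 [305.8 175. ] [30.4 47. ] [ 447.1 -322.8   12. ]
side 0.83 [278.9 135.9] [22.1 30.8] [ 433.9 -543.5   12. ]
(array([ 452.34335429, -318.99167158,   19.14727404]), np.float64(5.736171143274663))
```

View pics/look8.png

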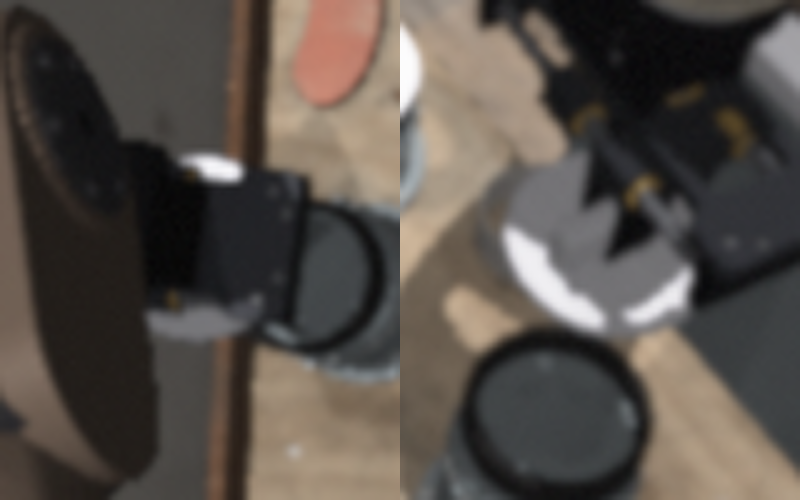

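View pics/side8.png

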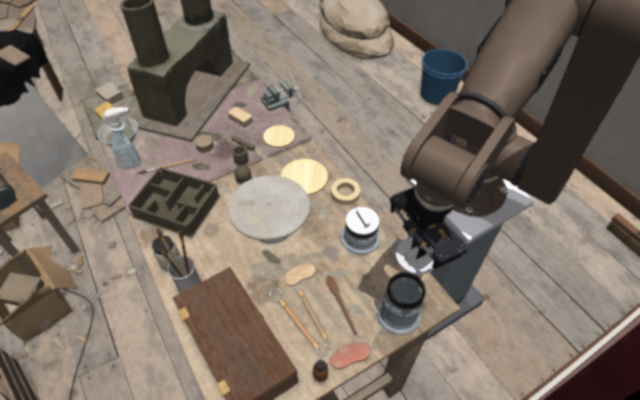

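The cap hangs level in the jaws and the tall canister's mouth is open at side (404,290). Bat centre is at about (451,-322). Carrying the cap high over the short canister.

{"api": "drive_tool", "payload": {"commands": [{"dx": -2, "dy": -38, "dz": 0, "yaw": -4}, {"dx": -2, "dy": -38, "dz": 0, "yaw": -4}, {"dx": -2, "dy": -38, "dz": 0, "yaw": -4}, {"dx": -2, "dy": -38, "dz": 0, "yaw": -4}, {"dx": -2, "dy": -38, "dz": 0, "yaw": -4}]}}

```text
t: 11.05
eef_pos: [473.9, 53.4, 296.5]
tcp_rot: [-3.14, -0.003, 2.702]
ft_force: [1.2, -0.8, -1.7]
opening: 0.144
```

{"api": "drive_tool", "payload": {"commands": [{"dx": -2, "dy": -38, "dz": 0, "yaw": -4}, {"dx": -2, "dy": -38, "dz": 0, "yaw": -4}, {"dx": -2, "dy": -38, "dz": 0, "yaw": -4}, {"dx": -2, "dy": -38, "dz": 0, "yaw": -4}, {"dx": -2, "dy": -38, "dz": 0, "yaw": -4}]}}

```text
t: 11.47
eef_pos: [463.9, -136.7, 296.6]
tcp_rot: [-3.141, -0.003, 2.352]
ft_force: [1.1, -0.2, -1.5]
opening: 0.147
```

{"api": "drive_tool", "payload": {"commands": [{"dx": -2, "dy": -38, "dz": 0, "yaw": -4}, {"dx": -2, "dy": -38, "dz": 0, "yaw": -4}, {"dx": -3, "dy": -38, "dz": 0, "yaw": -4}, {"dx": -3, "dy": -38, "dz": 0, "yaw": -4}, {"dx": -3, "dy": -30, "dz": 0, "yaw": -4}]}}

```text
t: 11.88
eef_pos: [451.0, -319.4, 296.1]
tcp_rot: [-3.14, -0.003, 2.002]
ft_force: [0.2, 0.7, -1.7]
opening: 0.146
```

{"api": "drive_tool", "payload": {"commands": [{"dx": 0, "dy": 0, "dz": -35, "yaw": 0}, {"dx": 0, "dy": 0, "dz": -35, "yaw": 0}, {"dx": 0, "dy": 0, "dz": -35, "yaw": 0}, {"dx": 0, "dy": 0, "dz": -35, "yaw": 0}, {"dx": 0, "dy": 0, "dz": -30, "yaw": 0}]}}

```text
t: 12.3
eef_pos: [450.5, -316.0, 124.5]
tcp_rot: [-3.14, -0.004, 2.007]
ft_force: [1.0, -0.7, -1.6]
opening: 0.146
```

{"api": "drive_tool", "payload": {"commands": [{"dx": 0, "dy": 0, "dz": -20, "yaw": 0}, {"dx": 0, "dy": 0, "dz": -20, "yaw": 0}, {"dx": 0, "dy": 0, "dz": 0, "yaw": 0}, {"dx": 0, "dy": 0, "dz": 0, "yaw": 0}]}}

```text
t: 12.63
eef_pos: [451.1, -316.3, 86.8]
tcp_rot: [-3.14, -0.004, 2.007]
ft_force: [-0.8, -0.3, -2.5]
opening: 0.146
```

```bash
python3 look.py 9 '[451,-322,40]'
```

```text
12.7333 [ 452.1 -317.1   88.8] [3.141 0.    2.007] [-0.4  0.9 -1.3] [ 0.   -0.09  0.03] 0.14519651757401075
```

View pics/look9.png

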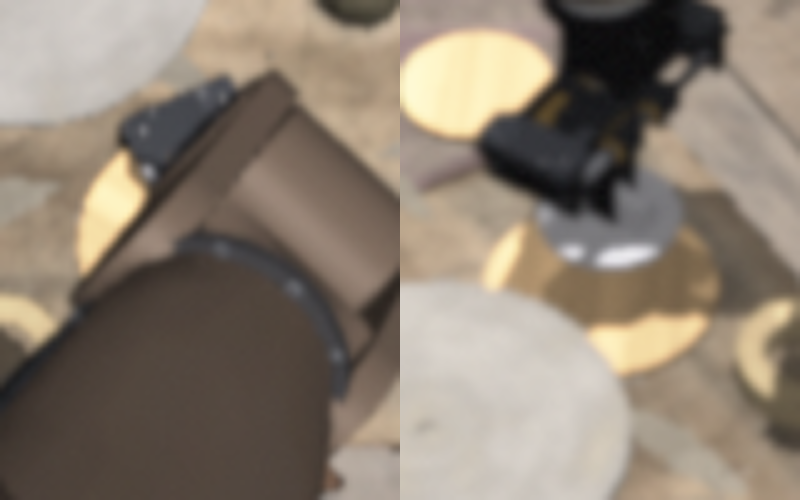

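The cap hangs about 45 mm above the larger bat (side view). The smaller disc is off to the left at (475,80). Lowering.

{"api": "drive_tool", "payload": {"commands": [{"dx": -0.5, "dy": -5, "dz": -15, "yaw": 0}, {"dx": 0, "dy": 0, "dz": -15, "yaw": 0}, {"dx": 0, "dy": 0, "dz": -10, "yaw": 0}, {"dx": 0, "dy": 0, "dz": 0, "yaw": 0}, {"dx": 0, "dy": 0, "dz": 0, "yaw": 0}]}}

```text
t: 13.15
eef_pos: [451.6, -322.0, 48.9]
tcp_rot: [3.141, -0.0, 2.007]
ft_force: [0.7, -0.8, -1.2]
opening: 0.145
```

```bash
python3 look.py 10 '[451,-322,40]'
```

```text
13.25 [ 451.8 -322.3   49.4] [3.141e+00 1.000e-03 2.007e+00] [-0.2  0.1 -1.9] [ 0.03 -0.13  0.01] 0.1433019985631955
```

View pics/look10.png

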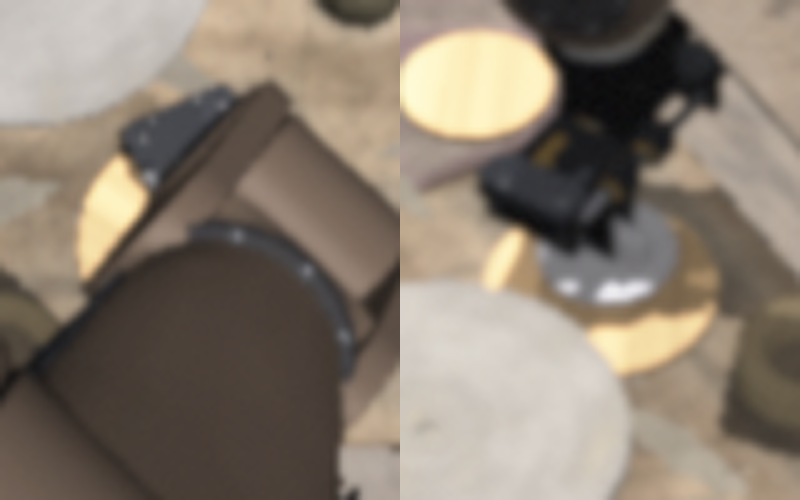

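The cap is over the middle of the bat, about 7 mm above it. Lowering in small steps until contact shows.

{"api": "drive_tool", "payload": {"commands": [{"dx": 0, "dy": 0, "dz": -3, "yaw": 0}, {"dx": 0, "dy": 0, "dz": -2, "yaw": 0}, {"dx": 0, "dy": 0, "dz": 0, "yaw": 0}]}}

```text
t: 13.5
eef_pos: [451.5, -322.0, 43.4]
tcp_rot: [3.141, 0.0, 2.007]
ft_force: [-0.0, 0.3, -2.0]
opening: 0.141
```

{"api": "drive_tool", "payload": {"commands": [{"dx": 0, "dy": 0, "dz": -1, "yaw": 0}, {"dx": 0, "dy": 0, "dz": -1, "yaw": 0}, {"dx": 0, "dy": 0, "dz": 0, "yaw": 0}]}}

```text
t: 13.75
eef_pos: [451.6, -322.1, 41.7]
tcp_rot: [3.141, 0.0, 2.007]
ft_force: [0.1, 0.9, 1.2]
opening: 0.145
```

{"api": "drive_tool", "payload": {"commands": [{"dx": 0, "dy": 0, "dz": -1, "yaw": 0}, {"dx": 0, "dy": 0, "dz": 0, "yaw": 0}]}}

```text
t: 13.92
eef_pos: [451.7, -322.1, 41.6]
tcp_rot: [3.141, 0.001, 2.007]
ft_force: [-2.7, 3.2, 15.0]
opening: 0.146
```

Contact came at TCP z 41.7 mm, exactly as predicted. Relaxing and opening.

{"api": "drive_tool", "payload": {"commands": [{"dx": 0, "dy": 0, "dz": 0.8, "yaw": 0}, {"dx": 0, "dy": 0, "dz": 0, "yaw": 0}, {"dx": 0, "dy": 0, "dz": 0, "yaw": 0}]}}

```text
t: 14.17
eef_pos: [451.6, -322.1, 41.6]
tcp_rot: [3.141, 0.0, 2.007]
ft_force: [-0.9, 2.1, 7.4]
opening: 0.147
```

{"api": "drive_tool", "payload": {"commands": [{"dx": 0, "dy": 0, "dz": 0, "yaw": 0}, {"dx": 0, "dy": 0, "dz": 0, "yaw": 0}, {"dx": 0, "dy": 0, "dz": 0, "yaw": 0}, {"dx": 0, "dy": 0, "dz": 0, "yaw": 0}, {"dx": 0, "dy": 0, "dz": 0, "yaw": 0}], "grip": 0.6}}

```text
t: 14.58
eef_pos: [451.5, -322.1, 41.1]
tcp_rot: [3.142, -0.0, 2.007]
ft_force: [-0.2, -0.1, 0.2]
opening: 0.44
```

{"api": "drive_tool", "payload": {"commands": [{"dx": 0, "dy": 0, "dz": 0, "yaw": 0}, {"dx": 0, "dy": 0, "dz": 0, "yaw": 0}, {"dx": 0, "dy": 0, "dz": 0, "yaw": 0}]}}

```text
t: 14.83
eef_pos: [451.5, -322.1, 41.2]
tcp_rot: [3.142, -0.0, 2.007]
ft_force: [-0.3, 0.1, -0.7]
opening: 0.587
```

Released, force is zero. Rising straight and backing off sideways so both cameras can see.

{"api": "drive_tool", "payload": {"commands": [{"dx": 0, "dy": 0, "dz": 8, "yaw": 0}, {"dx": 0, "dy": 0, "dz": 15, "yaw": 0}, {"dx": 0, "dy": 0, "dz": 35, "yaw": 0}, {"dx": 0, "dy": 0, "dz": 40, "yaw": 0}, {"dx": 0, "dy": 0, "dz": 40, "yaw": 0}]}}

```text
t: 15.25
eef_pos: [451.1, -321.7, 181.2]
tcp_rot: [-3.141, -0.001, 2.007]
ft_force: [1.0, 0.1, -0.4]
opening: 0.6
```

{"api": "drive_tool", "payload": {"commands": [{"dx": 0, "dy": -20, "dz": 30, "yaw": 0}, {"dx": -15, "dy": -38, "dz": 0, "yaw": 0}, {"dx": -15, "dy": -38, "dz": 0, "yaw": 0}, {"dx": -15, "dy": -38, "dz": 0, "yaw": 0}, {"dx": -15, "dy": -38, "dz": 0, "yaw": 0}]}}

```text
t: 15.67
eef_pos: [390.6, -495.5, 210.4]
tcp_rot: [3.141, 0.001, 2.007]
ft_force: [0.5, -0.4, 0.7]
opening: 0.599
```

{"api": "drive_tool", "payload": {"commands": [{"dx": -20, "dy": -35, "dz": 0, "yaw": 0}, {"dx": -20, "dy": -35, "dz": 0, "yaw": 0}, {"dx": 0, "dy": 0, "dz": 0, "yaw": 0}, {"dx": 0, "dy": 0, "dz": 0, "yaw": 0}, {"dx": 0, "dy": 0, "dz": 0, "yaw": 0}]}}

```text
t: 16.08
eef_pos: [351.4, -563.6, 209.5]
tcp_rot: [3.141, -0.0, 2.006]
ft_force: [0.7, 0.1, -0.0]
opening: 0.597
```

```bash
python3 look.py 11 '[451,-322,40]'; python3 - <<'E'
from fit import *
a=cv2.imread('pics/top11.png');b=cv2.imread('pics/side11.png')
pt=proj('top',[[451,-322,40]])[0].astype(int);ps=proj('side',[[451,-322,40]])[0].astype(int)
f=lambda p:(p[0]-25,p[0]+25,p[1]-25,p[1]+25)
for thr in(190,210):
    t=blob(a,None,f(pt),thr);s=blob(b,None,f(ps),thr);print(t,s,disc(t[0],s[0]))
o={}
for q in('round_cutter','tape_roll','wooden_rib'):
    for c in('top','side'):print(q,c,[(np.round(r['pixel']).tolist(),round(r['conf'],2)) for r in env.place_of(q,c)][:2])
E
```

```text
16.1833 [ 352.2 -562.9  209.7] [ 3.141 -0.     2.008] [ 0.2  0.1 -0.9] [ 0.07 -0.07 -0.01] 0.6008139033042569
(array([380.58018684, 209.80924034]), array([38.27795792, 45.40960693]), 118.1103744506836) (array([304.71351433, 169.416605  ]), array([21.48331833, 30.55642509]), 91.29300689697266) (array([ 459.98074408, -317.57221164,   52.57405834]), np.float64(11.946658528588623))
(array([380.49651909, 212.6334877 ]), array([30.05927658, 38.85886765]), 133.0074920654297) (array([304.8693924 , 169.45996475]), array([20.89256096, 29.21464539]), 90.54104614257812) (array([ 453.95568288, -320.66320301,   45.42739803]), np.float64(5.172535489470434))
round_cutter top [([252.0, 237.0], 0.61)]
round_cutter side [([398.0, 260.0], 0.52)]
tape_roll top [([341.0, 237.0], 0.72), ([252.0, 238.0], 0.62)]
tape_roll side [([344.0, 194.0], 0.65)]
wooden_rib top [([283.0, 148.0], 0.86)]
wooden_rib side [([300.0, 273.0], 0.63)]
```

View pics/look11.png

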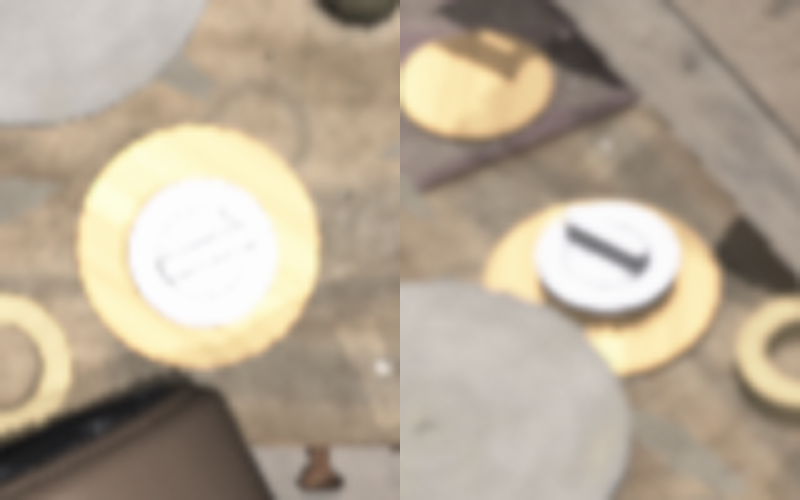

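View pics/side11.png

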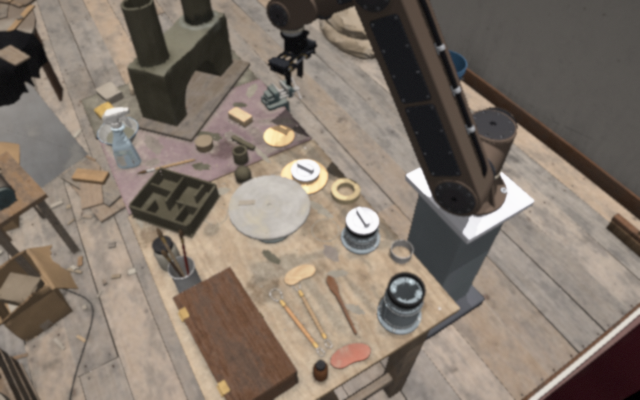

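View pics/top11.png

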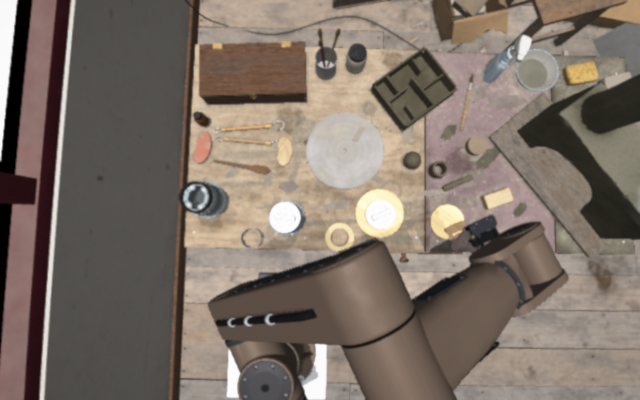

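The cap stands level in the middle of the larger bat (top (380,213), side (305,170)), the tall canister is open, the short one is still capped, and the bystanders are in their places. Handing in.

```bash
python3 -c "
from cell import env
print(env.job_done())"
```

```text
the job is handed in; nothing more can be done
None
```

I opened the tall canister and set its cap plug down near the middle of the larger wooden bat. I handed the job in at about 16.5 s of the 58 s; no verdict is reported.

- **Opening:** I gripped the bar, pressed the cap down about 8.5 mm (about 11 N) and turned it anticlockwise 73.6°, until the moment changed sign at the stop. The cap then lifted off freely.
- **Placing:** The cap touched the bat at a TCP height of 41.7 mm, which matches the predicted height. That contact briefly pressed with 15 N, and I eased it off before opening the jaws.
- **Last pictures:**
  - The cap looks upright and well centred on the bat, at about (454, -321) mm against a bat centre of about (451, -322) mm.
  - The short canister is still capped.
  - The cutter, tape roll and wooden rib are within a few pixels of where they started.
  - The arm is clear, with no force on it.
- **Checks that disagreed:**
  - The two views of the bat missed each other by 5.7 mm and gave its top at about 19 mm instead of 12 mm; the contact height fits 12 mm.
  - The white-on-yellow fit of the placed cap was loose: one threshold left a 12 mm mismatch between the views and the other 5 mm.
  - The networks were unsure about the cutter (0.4 to 0.7), so I judged it by eye as well.

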